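Move the scraper to the other folding hook and fold the emptied hook away

TASK

The bench scraper hangs on a swung-out hook, right over the open box of chocolates. Swing out the folded hook on the other board fully until it meets its stop, hang the scraper on it by its D-handle, then fold the emptied hook fully flat again so that nothing sticks out over the box. The hooks are light and their stops are not quite where they look: feel for them, never push a hook sideways harder than 12 N, set the scraper down gently, and leave the chocolates and the other things where they are.

Things in the scene. Friction and masses are not known exactly. Their poses are not given: they have to be found in the camera images.
- board_a: Fixed upright wooden hook board on a steel foot, from whose hook the scraper hangs at the start, over the chocolates. 180 mm wide, 18 mm thick, top edge 204 mm above the bench. Origin on the bench under the middle of its front face; x axis points into the board (the front looks to -x), y along the board, z up. Its folding hook is on the front; see hinge_a.
- board_b: The other hook board, same make, size and axes as board_a, with the same hook in the same place; here it is folded, or nearly so, at the start. The hook's steel plate was screwed on by hand, twisted about the hinge axis by an unmeasured amount: up to 0.12 rad either way here, so stub and both stops lie up to 13 mm off, along the swing, from where board pose and joint value put them.
- hinge_a (a point): Point on the vertical hinge axis of board_a's hook, at the middle of its arm, 35 mm before the board and 55 mm to +y of its middle; knuckle 18 mm across, 26 mm tall. The level round arm, 8 mm thick, axis 200 mm over the bench, ends 110 mm from the hinge in an upright stub 12 mm thick, top at 232 mm. Its axes are the board's. Plate twist (see board_b) at most 0.015 rad here.
- hinge_b (a point): The same point on the hinge axis of board_b's hook: 35 mm before the board, 55 mm to +y of its middle, 200 mm above the bench; same arm and stub. Twist at most 0.12 rad. Folded, the arm points along the board's -y (stub 35 mm before the board); open, it points along the board's -x, straight out.
- hook_a (a joint): Swing angle (rad) of board_a's hook at the knuckle: 0 folded flat, 1.571 straight out (its start), with a firm stop at each end; seen from above it turns clockwise as it grows. Friction takes about 4 N at the stub and keeps the hook where it is left.
- hook_b (a joint): Swing angle (rad) of board_b's hook, as for hook_a; starts at 0 to 0.2. Same friction and stops. It is relative to its own twisted plate, so it does not show the twist.
- bend_a (a joint): Sideways bend (rad) of board_a's hook arm in its knuckle, same sense as hook_a, 0 unloaded; a stiff spring: pushing the stub sideways with 5 N bends it about 0.009 rad (1 mm at the stub). More than 0.022 rad (12 N) either way overloads the hook.
- bend_b (a joint): Sideways bend (rad) of board_b's hook arm in its knuckle, as for bend_a: 12 N sideways at the stub, 0.022 rad, is the most it may take.
- scraper: Bench scraper, about 0.3 kg, flat in its y-z plane, 152 mm tall; origin under the middle of the blade, z up. Wooden grip on top: 20 mm thick (x), 70 wide (y), z 118 to 152 mm; below it a D-opening 40 mm wide, z 68 to 118 mm, framed by 10 mm steel; then a blade 110 wide, 4 thick, 60 mm high. It hangs with its plane across the arm, about 55 mm out from the hinge axis.
- eye (a point): Middle of the underside of the scraper's grip, the top of its D-opening (118 mm above the scraper's origin). It rests on the arm, 204 mm above the bench, when hung. For the stub and arm (196 to 232 mm) to pass through the opening, the eye must be between 232 and 246 mm high: raised 28 to 42 mm.
- gift_box: Open gift box with chocolates, 130 x 190 x 32 mm, in front of board_a under the hook; origin under its centre. Leave alone.
- box_lid: Cardboard lid, 136 x 125 x 24 mm, lying on the bench at one side; origin under its centre. Leave alone.
- mould: Grey chocolate mould, 140 x 115 x 18 mm, lying on the bench at the other side; origin under its centre. Leave alone.
- jar: Amber glass jar with steel lid, 72 mm across, 100 mm tall, standing between and beyond the boards; origin under its centre. Leave alone.
Not all that is in view belongs to the job. What is shaped like the scraper but yellow is not meant. Leave any blue look-alike of the board_a alone.

How it is judged (in metres and radians):
On the way, in this order (a step that is already met when the one before it is completed fails the run):
1. the folded hook of board_b is swung fully out (value of joint hook_b above 1.541 rad), for 0.2 s.
2. the scraper hangs by its D-handle on the hook of board_b, let go (x of eye in the frame of board_b between -0.14 and -0.044 m and y of eye in the frame of board_b between 0.025 and 0.085 m and z of eye in the frame of board_b between 0.19 and 0.216 m and angle between scraper's own z axis and vertical below 0.4 rad and contact force between scraper and board_b above 1 N and value of joint hook_b above 1.541 rad and contact force between the fingers and scraper below 0.1 N), for 0.3 s.
3. the emptied hook of board_a is folded flat (value of joint hook_a below 0.03 rad), for 0.2 s.
At the end, for the whole second after the job is handed in: hook_a folded flat (below 0.03 rad) and hook_b out (above 1.541 rad); the scraper hangs at rest on hook_b's arm: the eye within 13 mm of 203 mm height, 44 to 140 mm in front of board_b and within 30 mm of the hinge's y, tilted less than 0.4 rad, bearing on the hook and let go (all of step 2 and value of joint hook_a below 0.03 rad and linear speed of scraper below 0.05 m/s and velocity of joint each of hook_a, hook_b below 0.1 rad/s); the robot touches nothing.
It fails at once if a hook is overloaded: its arm pushed sideways with more than about 12 N (value of joint any of bend_a, bend_b above 0.022 rad or value of joint any of bend_a, bend_b below -0.022 rad).
It fails at once if the scraper is dropped, knocked or jammed against a hook or board with more than 25 N (contact force between scraper and board_a above 25 N or contact force between scraper and board_b above 25 N).
It fails at once if the scraper falls off (height (world z) of eye below 0.15 m).
It fails at once if a bystander is moved by more than 15 mm (distance of any of gift_box, box_lid, mould, jar from where it was at the start of the episode above 0.015 m).
It also fails if it takes over 72 s, if anything falls off the work surface, if the arm or the gripper's body presses on something with over 40 N, if the wrist force passes 120 N, or if a joint passes its speed limit or range.

ROBOT

A 6-joint arm with a two-finger parallel gripper is mounted at the origin on the work surface. World frame = base frame: x ahead of the robot, y to its left, z up, the work surface at z = 0. Lengths are in mm, angles in rad, forces in N, time in s.
With the tool pointing down it reaches from about 350 to 975 mm from the base axis. Payload 7.1 kg.
Tool frame: the origin (TCP) lies at the very end of the fingers, on their centre line; the grasp point (between the pads) lies 19 mm behind it; z points along the fingers, y is the line along which they close (so a half turn about z gives the same grasp; the last joint's range is limited). The gripper opens to 88 mm and grips with 3 to 60 N. Pads are 20 mm wide; open, the fingers measure 115 mm over their backs; the gripper's body (75 mm by 178 mm) begins 61 mm behind the grasp point.
Start: joints at [1.284, 0.423, 1.63, -0, 1.089, -0.019], TCP at [165.35, 602.714, 222.675] pointing down, gripper open.
Joint ranges: [-3, 3], [-0.9, 2.11], [0.09, 2.58], [-1.31, 4.45], [0.11, 2.69], [-2.54, 2.54]. Speed limits (rad/s): [2.39, 2.39, 3.01, 3.14, 3.14, 3.14].

INTERFACE

Orientations are given as a rotation vector (axis times angle).
In Python, from workcell import sensors, imaging, close_job gives the robot as it stands. The module is installed in compiled form; this text tells all that it offers.
- The arm moves only by the tool servo_tool, never from a script. Its argument "steps" is a list of rows, each a list of 3 entries, a list of its own where there are three numbers: the shift along the world's x, y, z in m, then the turn, a rotation vector about the world's x, y, z in degrees, then the opening, from -1 (shut) to 1 (fully open). A call has exactly 8 rows; each row shifts and turns the commanded pose from where the row before left it; what a row does not reach is not made up. A row lasts 1/12 s, in which the tool goes at most 41.7 mm and 7.16 degrees, less where a joint would pass 70% of its speed; a pose out of reach is approached as far as the arm can. A call is refused whole if a number of a shift passes 0.0417 or a number of a turn 7.16, either way. A call with a gripper value outside its range is refused whole. The fingers move at their own pace and stop on an object; the grip force is fixed at half the most. Time passes only in rows, so rows that do not move let the fingers close, or fill a call up. It gives the time, the measured TCP pose, the force, the opening and the grip force at its end, in the units of the state.
- sensors.get_obs(): the state, without advancing time (a new reading comes with each control period).
- imaging.get_image(name): name is "scene" or "top" or "wrist"; returns a dict with "color" (420x560x3 uint8, blue, green, red), "range_z" (420x560 float32, mm along the optical axis (not along the pixel's ray), 0 where there is no reading), "vertical_fov" (degrees; the focal length in pixels is half the picture's height over the tangent of half this angle, whatever the lens; pixels are square), "cx", "cy" (the principal point, pixels), "rvec" (rotation vector, rad) and "tvec" (3), from world to camera coordinates, as OpenCV has them; the wrist camera has in their place "tool_from_camera" (4x4, takes a point from camera to tool coordinates, whose origin is the TCP and whose axes are the flange's). Camera axes: x right, y down, z forward; pixel columns grow to the right and rows downward; lengths in mm; the calibration is good to about 2 mm. A picture is of the moment at which its call begins: read the wrist's pose just before it.
- close_job(): hands the job in; it is judged then, once.
The state is a dict: "t": time; "qpos": joint angles; "qvel": joint speeds; "joint_torque": joint torques, N m; "ee_pos": TCP position; "orientation": TCP orientation; "ft_force": force on the tool from outside, world axes, zero at the start; "moment": the same for the moment, N m; "width": finger opening in mm; "grasp_force": force on a finger pad.
Only numpy, scipy, OpenCV 4.12 (cv2) and the standard library are available. Lean on these libraries where they do the work, as an engineer would, in place of code of your own. Each camera call takes 0.05 s, during which the arm holds its last target. There are 200 camera calls.

## Working session

There is one attempt and no reset: what is moved stays moved. The work goes in short steps, Python scripts to look and compute and a tool call to move; the robot and the scene stay as the last step left them, time stands still between calls to the robot, and variables do not carry over. Pictures are saved under pics/ and viewed, at most 10 in all, crops included, and the job is handed in when it is done.

Besides the shell and the picture viewer there is one more tool, called after "Request:" as name([rows], argument=value, ...), one row to a line, values as JSON. servo_tool: Moves the arm, as the interface text tells. Its arguments: {"type":"object","properties":{"steps":{"type":"array"}},"required":["steps"]}

```bash
mkdir -p pics; cat > h.py <<'E'
import numpy as np,cv2
from workcell import sensors,imaging,close_job
def grab(n,save=None):
    o=sensors.get_obs(); d=imaging.get_image(n); im=d["color"]
    if save: cv2.imwrite("pics/"+save,im)
    h,w=im.shape[:2]; f=h/2/np.tan(np.radians(d["vertical_fov"])/2)
    if n=="wrist":
        T=np.array(d["tool_from_camera"]); R=cv2.Rodrigues(np.array(o["orientation"],float))[0]
        Rw=R@T[:3,:3]; c=R@T[:3,3]+np.array(o["ee_pos"])
    else:
        R=cv2.Rodrigues(np.array(d["rvec"],float))[0]; Rw=R.T; c=-R.T@np.array(d["tvec"],float).ravel()
    v,u=np.mgrid[:h,:w]; z=d["range_z"]
    P=np.stack([(u-d["cx"])/f*z,(v-d["cy"])/f*z,z],-1)@Rw.T+c
    P[z<=0]=np.nan
    return im,P,c,Rw,f,d
E
python3 - <<'E'
from h import *
for n in("scene","top"):
    im,P,c,Rw,f,d=grab(n,n+".png"); print(n,c,Rw[:,2],f)
print(sensors.get_obs())
E
```

```text
scene [1015.36666639 -424.58429583 1115.29701386] [-0.44339163  0.35546653 -0.82282891] 404.81212326858724
top [ 391.17509554   18.73745497 1438.94559571] [ 0.06536826 -0.00311868 -0.99785633] 451.58251557908676
{'t': 0.1, 'qpos': array([ 1.28397511e+00,  4.23786376e-01,  1.63057237e+00, -3.38196588e-06,
        1.08863437e+00, -1.89852777e-02]), 'qvel': array([-1.02796848e-03,  1.19940468e-03, -4.87130320e-04, -1.13695188e-03,
       -4.36010777e-05, -1.37519914e-03]), 'joint_torque': array([ 2.05149713e-04, -5.45615995e+01, -2.74323750e+01,  6.44283299e-02,
        1.88672292e-02, -5.14971430e-05]), 'ee_pos': array([165.23056968, 602.25093663, 221.98192648]), 'orientation': array([-4.19428693e-01, -3.11325516e+00,  2.17474623e-03]), 'ft_force': array([-0.08325595,  0.05500455, -0.47924185]), 'moment': array([0.02030207, 0.04960889, 0.01345057]), 'grasp_force': 0.0, 'width': 87.65261594017801}
```

View pics/scene.png

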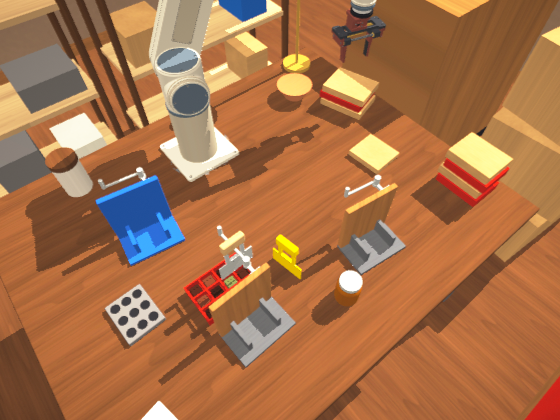

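View pics/top.png

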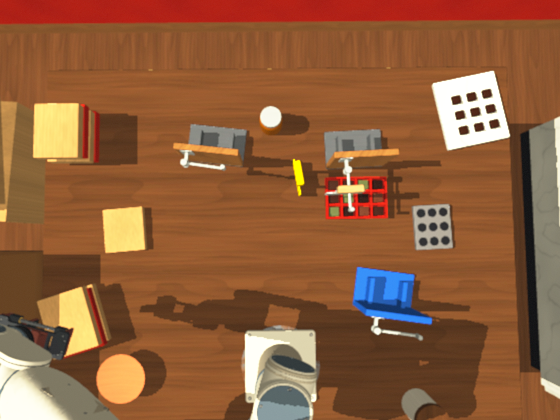

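The scene view shows board_a at (240,300) with the scraper over the red box, board_b at (370,225) with its hook folded, and a yellow decoy at (287,255). In the top view, board_b's top edge runs (175,147)-(243,153) with its hook from knuckle (186,158) to stub (222,167). board_a's top edge runs (327,155)-(398,152), with its hook along x≈349 and the grip at (350,188).

```bash
python3 - <<'E'
from h import *
im,P,c,Rw,f,d=grab("top")
hsv=cv2.cvtColor(im,cv2.COLOR_BGR2HSV)
def roi(u0,u1,v0,v1):
    m=np.zeros(im.shape[:2],bool); m[v0:v1,u0:u1]=1; return m
for name,r in(("b",roi(165,255,135,180)),("a",roi(315,405,135,220))):
    Z=P[...,2]; sat=hsv[...,1]
    for lab,m in(("board",r&(sat>120)&(Z>190)&(Z<216)),("metal",r&(sat<90)&(Z>185)&(Z<218)),("stub",r&(sat<90)&(Z>218)&(Z<245)),("grip",r&(sat>50)&(Z>222)&(Z<260))):
        q=P[m]; 
        if len(q)<4: print(name,lab,len(q)); continue
        uv=np.argwhere(m)[:,::-1]
        box=cv2.minAreaRect(q[:,:2].astype(np.float32))
        print(name,lab,len(q),q.mean(0).round(1),q.min(0).round(),q.max(0).round(),[np.round(x,1) for x in box])
        n,L,s,cen=cv2.connectedComponentsWithStats(m.astype(np.uint8))
        for i in range(1,n):
            if s[i,4]>5: print("    cc",s[i].tolist(),P[L==i].mean(0).round(1))
crop=lambda v0,v1,u0,u1:cv2.resize(im[v0:v1,u0:u1],None,fx=8,fy=8,interpolation=cv2.INTER_CUBIC)
a=crop(135,180,165,255); b=crop(135,180,315,405)
cv2.imwrite("pics/c1.png",np.vstack([a[:295],cv2.resize(im[135:225,315:405],None,fx=8,fy=3.3)]))
E
```

```text
b board 435 [643.7 202.2 203.5] [627. 113. 191.] [663. 291. 211.] [array([644.9, 202.2]), array([179.4,  18.9]), np.float64(83.4)]
    cc [174, 142, 65, 14, 435] [643.7 202.2 203.5]
b metal 189 [610.1 228.  202. ] [585. 122. 185.] [658. 275. 218.] [array([622.6, 200.6]), array([151.6,  63.1]), np.float64(83.4)]
    cc [180, 150, 42, 19, 178] [608.7 231.5 201.9]
b stub 22 [593.5 172.2 228.1] [585. 147. 219.] [612. 265. 235.] [array([599.7, 205.3]), array([118.3,  11.4]), np.float64(80.4)]
    cc [221, 164, 5, 5, 18] [589.9 152.5 230.1]
b grip 3
a board 450 [ 626.  -243.5  203.2] [ 519. -333.  190.] [ 642. -153.  215.] [array([ 579.5, -245.7]), array([116.9, 181.3]), np.float64(3.2)]
    cc [334, 148, 66, 11, 439] [ 628.4 -244.9  203.1]
a metal 159 [ 558.2 -191.7  202.4] [ 470. -260.  185.] [ 639. -172.  218.] [array([ 567.7, -192.3]), array([ 73.1, 182.7]), np.float64(68.1)]
    cc [341, 157, 12, 28, 109] [ 582.9 -189.4  201.8]
    cc [349, 193, 3, 18, 47] [ 495.7 -193.6  203.8]
a stub 17 [ 480.  -192.9  232.2] [ 468. -200.  226.] [ 535. -183.  239.] [array([ 501.9, -191.8]), array([67.7, 10.4]), np.float64(5.7)]
    cc [350, 207, 5, 4, 15] [ 472.7 -194.   231.4]
a grip 210 [ 526.5 -191.7  235.7] [ 474. -227.  222.] [ 538. -158.  243.] [array([ 505.6, -193.7]), array([64. , 69.3]), np.float64(3.6)]
    cc [338, 184, 27, 9, 207] [ 527.2 -191.6  235.8]
```

```bash
cat > geo.py <<'E'
import numpy as np
def frame(cx,cy,deg): # centre of board top, direction of y axis
    y=np.array([np.cos(np.radians(deg)),np.sin(np.radians(deg))]); x=np.array([y[1],-y[0]])
    F=np.array([cx,cy])-9*x; H=F-35*x+55*y; return x,y,F,H
def stub(fr,phi,L=110,lead=0):
    x,y,F,H=fr; return H+L*(-np.sin(phi)*x-np.cos(phi)*y)+lead*(-np.cos(phi)*x+np.sin(phi)*y)
E
python3 - <<'E'
from h import *; from geo import *
im,P,c,Rw,f,d=grab("top"); hsv=cv2.cvtColor(im,cv2.COLOR_BGR2HSV); Z=P[...,2]
m=np.zeros(Z.shape,bool); m[145:160,320:405]=1
m&=(hsv[...,1]>120)&(Z>190)&(Z<216)
n,L,s,_=cv2.connectedComponentsWithStats(m.astype(np.uint8)); k=1+s[1:,4].argmax()
b=cv2.minAreaRect(P[L==k][:,:2].astype(np.float32)); print("a",b)
m=np.zeros(Z.shape,bool); m[155:200,288:310]=1; m&=(hsv[...,0]>20)&(hsv[...,0]<34)&(hsv[...,1]>180)
q=P[m]; print("yellow",len(q),q.min(0),q.max(0))
ang=b[2] if b[1][0]>b[1][1] else b[2]+90
if ang>135: ang-=180
fa=frame(*b[0],ang); fb=frame(644.9,202.2,83.4)
print("a: ",ang,"H",fa[3],"stub open",stub(fa,np.pi/2),"folded",stub(fa,0)); print("b H",fb[3])
for p in (0.046,.4,.8,1.2,1.45,1.571): print(p,stub(fb,p).round(1),stub(fb,p,lead=9).round(1))
# grip of scraper rect
m=np.zeros(Z.shape,bool); m[180:196,334:368]=1; m&=(hsv[...,1]>50)&(Z>228)&(Z<250)
print("grip",cv2.minAreaRect(P[m][:,:2].astype(np.float32)),np.median(P[m],0))
E
```

```text
a ((629.2068481445312, -243.33743286132812), (18.901987075805664, 179.4941864013672), 2.5994069576263428)
yellow 269 [531.07165298 -82.42010425  -5.87404267] [648.97273522 -43.67540172 160.06044237]
a:  92.59940695762634 H [ 582.75772676 -190.38954222] stub open [ 472.87091244 -195.37833353] folded [ 587.74651807 -300.27635654]
b H [607.51314159 261.89273673]
0.046 [589.9 153.3] [581.  154.8]
0.4 [553.3 166.2] [545.5 170.6]
0.8 [520.3 194.8] [514.8 202. ]
1.2 [501.1 234.1] [498.8 242.8]
1.45 [497.5 261.3] [497.5 270.3]
1.571 [498.2 274.6] [499.3 283.5]
grip ((527.8434448242188, -192.55357360839844), (20.052114486694336, 69.58060455322266), 2.739030599594116) [ 527.25366032 -194.0022349   237.07984815]
```

Request:
servo_tool([
  [[0.0265,-0.028,0.006],[0,0,-5],-0.32],
  [[0.0265,-0.028,0.006],[0,0,-5],-0.32],
  [[0.0265,-0.028,0.006],[0,0,-5],-0.32],
  [[0.0265,-0.028,0.006],[0,0,-5],-0.32],
  [[0.0265,-0.028,0.006],[0,0,-5],-0.32],
  [[0.0265,-0.028,0.006],[0,0,-5],-0.32],
  [[0.0265,-0.028,0.006],[0,0,-5],-0.32],
  [[0.0265,-0.028,0.006],[0,0,-5],-0.32],
])

```text
t: 0.87
ee_pos: [378.2, 377.1, 271.0]
orientation: [-1.465, -2.779, -0.0]
ft_force: [1.6, 0.6, 0.4]
width: 37.9
grasp_force: 0.0
```

Request:
servo_tool([
  [[0.0264,-0.028,0],[0,0,-5.4],-0.32],
  [[0.0264,-0.028,0],[0,0,-5.4],-0.32],
  [[0.0264,-0.028,0],[0,0,-5.4],-0.32],
  [[0.0264,-0.028,0],[0,0,-5.4],-0.32],
  [[0.0264,-0.028,0],[0,0,-5.4],-0.32],
  [[0.0264,-0.028,0],[0,0,-5.4],-0.32],
  [[0.0264,-0.028,0],[0,0,-5.4],-0.32],
  [[0.0264,-0.028,0],[0,0,-5.4],-0.32],
])

```text
t: 1.53
ee_pos: [589.5, 153.0, 270.6]
orientation: [-2.386, -2.044, 0.0]
ft_force: [1.5, 0.9, 0.9]
width: 29.5
grasp_force: 0.0
```

```bash
python3 - <<'E'
from h import *
im,P,c,Rw,f,d=grab("wrist","w1.png"); o=sensors.get_obs(); print(o["ee_pos"],o["orientation"],o["width"],c)
Z=P[...,2]; hsv=cv2.cvtColor(im,cv2.COLOR_BGR2HSV)
m=(Z>222)&(Z<240)&(hsv[...,1]<90)
n,L,s,_=cv2.connectedComponentsWithStats(m.astype(np.uint8))
for i in range(1,n):
    if s[i,4]>30: print(s[i],np.median(P[L==i],0))
E
```

```text
[593.89003174 148.63286082 270.68965987] [2.39144927e+00 2.03150585e+00 1.73479953e-03] 29.736579378260746 [599.21882799 222.99608576 433.24054219]
[277 217  16  19 245] [588.52718966 154.96268718 232.3097956 ]
```

View pics/w1.png

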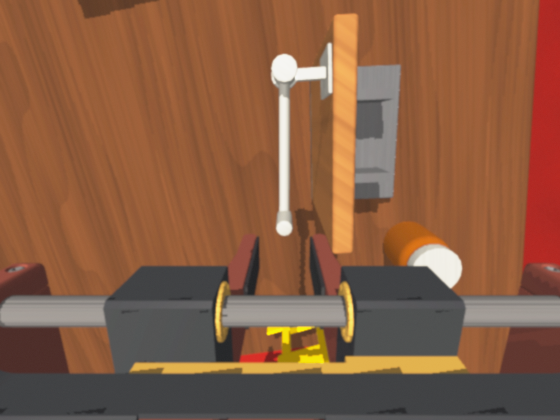

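The wrist view shows hook_b: knuckle at (284,68), stub top at (284,228), lined up between the finger tips at (250,240) and (318,240). I can go straight down.

Request:
servo_tool([
  [[0,0,0],[0,0,0],-0.32],
  [[0,0,0],[0,0,0],-0.32],
  [[0,0,-0.012],[0,0,0],-0.32],
  [[0,0,-0.012],[0,0,0],-0.32],
  [[0,0,-0.012],[0,0,0],-0.32],
  [[0,0,-0.012],[0,0,0],-0.32],
  [[0,0,-0.008],[0,0,0],-0.32],
  [[0,0,-0.001],[0,0,0],-0.32],
])

```text
t: 2.25
ee_pos: [587.0, 154.8, 211.0]
orientation: [-2.378, -2.05, 0.006]
ft_force: [0.2, -0.1, 0.2]
width: 30.0
grasp_force: 0.0
```

```bash
python3 - <<'E'
from h import *; from geo import *
o=sensors.get_obs(); print(o["ee_pos"],o["orientation"],o["ft_force"])
fb=frame(644.9,202.2,83.4)
for k in range(0,33):
    p=0.046+k*0.046; print(k,round(p,3),stub(fb,p,lead=9).round(1),end=' | ')
E
```

```text
[586.96628027 154.82210192 211.0046388 ] [-2.37847953 -2.04962888  0.00570447] [ 0.19913248 -0.11666435  0.23585058]
0 0.046 [581.  154.8] | 1 0.092 [576.1 156.1] | 2 0.138 [571.2 157.7] | 3 0.184 [566.5 159.4] | 4 0.23 [561.8 161.4] | 5 0.276 [557.3 163.6] | 6 0.322 [552.8 166. ] | 7 0.368 [548.4 168.7] | 8 0.414 [544.2 171.5] | 9 0.46 [540.1 174.5] | 10 0.506 [536.2 177.7] | 11 0.552 [532.4 181. ] | 12 0.598 [528.7 184.6] | 13 0.644 [525.3 188.3] | 14 0.69 [522.  192.2] | 15 0.736 [518.9 196.2] | 16 0.782 [515.9 200.3] | 17 0.828 [513.2 204.6] | 18 0.874 [510.7 209. ] | 19 0.92 [508.3 213.5] | 20 0.966 [506.2 218.1] | 21 1.012 [504.3 222.8] | 22 1.058 [502.6 227.6] | 23 1.104 [501.1 232.5] | 24 1.15 [499.9 237.4] | 25 1.196 [498.9 242.4] | 26 1.242 [498.1 247.4] | 27 1.288 [497.6 252.4] | 28 1.334 [497.2 257.5] | 29 1.38 [497.1 262.6] | 30 1.426 [497.3 267.6] | 31 1.472 [497.7 272.7] | 32 1.518 [498.3 277.7] |
```

Request:
servo_tool([
  [[-0.006,0,0],[0,0,0],-0.32],
  [[-0.0049,0.0013,0],[0,0,-2.64],-0.32],
  [[-0.0049,0.0016,0],[0,0,-2.64],-0.32],
  [[-0.0047,0.0017,0],[0,0,-2.64],-0.32],
  [[-0.0047,0.002,0],[0,0,-2.64],-0.32],
  [[-0.0045,0.0022,0],[0,0,-2.64],-0.32],
  [[-0.0045,0.0024,0],[0,0,-2.64],-0.32],
  [[-0.0044,0.0027,0],[0,0,-2.64],-0.32],
])

```text
t: 2.92
ee_pos: [550.5, 168.0, 214.4]
orientation: [2.679, 1.637, 0.003]
ft_force: [3.8, -3.6, -2.5]
width: 29.6
grasp_force: 2.2
```

Request:
servo_tool([
  [[-0.0042,0.0028,0],[0,0,-2.64],-0.32],
  [[-0.0041,0.003,0],[0,0,-2.64],-0.32],
  [[-0.0039,0.0032,0],[0,0,-2.64],-0.32],
  [[-0.0038,0.0033,0],[0,0,-2.64],-0.32],
  [[-0.0037,0.0036,0],[0,0,-2.64],-0.32],
  [[-0.0034,0.0037,0],[0,0,-2.64],-0.32],
  [[-0.0033,0.0039,0],[0,0,-2.64],-0.32],
  [[-0.0031,0.004,0],[0,0,-2.64],-0.32],
])

```text
t: 3.58
ee_pos: [520.1, 195.0, 214.1]
orientation: [2.934, 1.118, -0.001]
ft_force: [0.2, -6.0, -0.0]
width: 29.7
grasp_force: 2.3
```

Request:
servo_tool([
  [[-0.003,0.0041,0],[0,0,-2.64],-0.32],
  [[-0.0027,0.0043,0],[0,0,-2.64],-0.32],
  [[-0.0025,0.0044,0],[0,0,-2.64],-0.32],
  [[-0.0024,0.0045,0],[0,0,-2.64],-0.32],
  [[-0.0021,0.0046,0],[0,0,-2.64],-0.32],
  [[-0.0019,0.0047,0],[0,0,-2.64],-0.32],
  [[-0.0017,0.0048,0],[0,0,-2.64],-0.32],
  [[-0.0015,0.0049,0],[0,0,-2.64],-0.32],
])

```text
t: 4.25
ee_pos: [501.6, 231.3, 213.8]
orientation: [3.089, 0.562, -0.003]
ft_force: [-1.3, -5.5, -0.5]
width: 30.0
grasp_force: 2.2
```

Request:
servo_tool([
  [[-0.0012,0.0049,0],[0,0,-2.64],-0.32],
  [[-0.001,0.005,0],[0,0,-2.64],-0.32],
  [[-0.0008,0.005,0],[0,0,-2.64],-0.32],
  [[-0.0005,0.005,0],[0,0,-2.64],-0.32],
  [[-0.0004,0.005,0],[0,0,-2.64],-0.32],
  [[0,0,0],[0,0,0],-0.32],
  [[0,0,0],[0,0,0],-0.32],
  [[0,0,0],[0,0,0],-0.32],
])

```text
t: 4.92
ee_pos: [498.4, 256.9, 213.8]
orientation: [3.134, 0.209, -0.0]
ft_force: [-0.9, -3.1, -0.3]
width: 29.8
grasp_force: 1.5
```

```bash
python3 - <<'E'
from h import *; from geo import *
im,P,c,Rw,f,d=grab("top"); hsv=cv2.cvtColor(im,cv2.COLOR_BGR2HSV)
im,P,c,Rw,f,d=grab("wrist","w2.png"); o=sensors.get_obs(); print(o["ee_pos"],o["ft_force"],o["grasp_force"],o["orientation"])
Z=P[...,2]; hsv=cv2.cvtColor(im,cv2.COLOR_BGR2HSV)
m=(Z>222)&(Z<240)&(hsv[...,1]<90)
n,L,s,_=cv2.connectedComponentsWithStats(m.astype(np.uint8))
fb=frame(644.9,202.2,83.4);x,y,F,H=fb
for i in range(1,n):
    if s[i,4]>30:
        q=np.median(P[L==i],0); e=q[:2]-H; print(s[i],q,np.hypot(*e),np.arctan2(-e@x,-e@y))
E
```

```text
[498.61621914 256.9664778  213.80388794] [-1.45885865 -2.87646574  0.204686  ] 1.5518666803836823 [ 3.13455504e+00  2.07496391e-01 -1.37538589e-04]
[252 241   7  38 111] [501.81882169 271.94485911 231.66205772] 106.171250455413 1.550425002903174
[290 241  27  43 591] [498.91436096 246.09085467 232.06452528] 109.7424012459351 1.3111116568625076
```

View pics/w2.png

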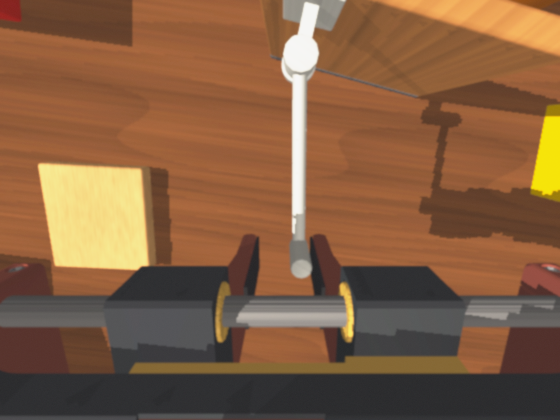

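The wrist view shows the stub at (300,265) between the fingers, resting against the right-hand (pushing) finger, and the knuckle at (300,55). The hook follows well at about 3–5 N. Now I'll feel for the stop.

Request:
servo_tool([
  [[0,0.0016,0],[0,0,-0.8],-0.32],
  [[0,0.0016,0],[0,0,-0.8],-0.32],
  [[0,0.0016,0],[0,0,-0.8],-0.32],
  [[0,0.0016,0],[0,0,-0.8],-0.32],
  [[0,0.0016,0],[0,0,-0.8],-0.32],
  [[0.0001,0.0016,0],[0,0,-0.8],-0.32],
  [[0,0,0],[0,0,0],-0.32],
  [[0,0,0],[0,0,0],-0.32],
])

```text
t: 5.68
ee_pos: [498.6, 266.8, 213.6]
orientation: [3.14, 0.075, -0.001]
ft_force: [-2.4, -3.8, -0.0]
width: 30.1
grasp_force: 1.9
```

Request:
servo_tool([
  [[0,0.0003,0],[0,0,-0.15],-0.32],
  [[0,0.0003,0],[0,0,-0.15],-0.32],
  [[0,0.0003,0],[0,0,-0.15],-0.32],
  [[0,0.0003,0],[0,0,-0.15],-0.32],
  [[0,0,0],[0,0,0],-0.32],
  [[0,0,0],[0,0,0],-0.32],
  [[0,0,0],[0,0,0],-0.32],
  [[0,0,0],[0,0,0],-0.32],
])

```text
t: 6.35
ee_pos: [498.7, 267.9, 213.6]
orientation: [3.141, 0.058, -0.001]
ft_force: [-3.2, -4.0, -0.2]
width: 30.1
grasp_force: 2.0
```

Request:
servo_tool([
  [[0,0.0003,0],[0,0,-0.15],-0.32],
  [[0,0.0003,0],[0,0,-0.15],-0.32],
  [[0.0001,0.0003,0],[0,0,-0.15],-0.32],
  [[0,0.0003,0],[0,0,-0.15],-0.32],
  [[0,0.0001,0],[0,0,0],-0.32],
  [[0,0,0],[0,0,0],-0.32],
  [[0,0,0],[0,0,0],-0.32],
  [[0,0,0],[0,0,0],-0.32],
])

```text
t: 7.02
ee_pos: [498.7, 269.2, 213.6]
orientation: [3.141, 0.042, -0.001]
ft_force: [-2.6, -4.3, -0.2]
width: 29.6
grasp_force: 2.0
```

Request:
servo_tool([
  [[0,0.0003,0],[0,0,-0.15],-0.32],
  [[0,0.0003,0],[0,0,-0.15],-0.32],
  [[0.0001,0.0003,0],[0,0,-0.15],-0.32],
  [[0,0.0003,0],[0,0,-0.15],-0.32],
  [[0,0.0001,0],[0,0,0],-0.32],
  [[0,0,0],[0,0,0],-0.32],
  [[0,0,0],[0,0,0],-0.32],
  [[0,0,0],[0,0,0],-0.32],
])

```text
t: 7.68
ee_pos: [498.8, 270.5, 213.6]
orientation: [3.141, 0.025, -0.001]
ft_force: [-3.2, -4.5, -0.5]
width: 29.7
grasp_force: 2.0
```

Request:
servo_tool([
  [[0,0.0003,0],[0,0,-0.15],-0.32],
  [[0,0.0003,0],[0,0,-0.15],-0.32],
  [[0.0001,0.0003,0],[0,0,-0.15],-0.32],
  [[0,0.0003,0],[0,0,-0.15],-0.32],
  [[0,0.0001,0],[0,0,0],-0.32],
  [[0,0,0],[0,0,0],-0.32],
  [[0,0,0],[0,0,0],-0.32],
  [[0,0,0],[0,0,0],-0.32],
])

```text
t: 8.35
ee_pos: [498.9, 271.8, 213.6]
orientation: [3.141, 0.009, -0.001]
ft_force: [-3.7, -3.9, 0.2]
width: 29.9
grasp_force: 2.0
```

Request:
servo_tool([
  [[0,0.0003,0],[0,0,-0.15],-0.32],
  [[0,0.0003,0],[0,0,-0.15],-0.32],
  [[0,0.0003,0],[0,0,-0.15],-0.32],
  [[0,0.0003,0],[0,0,-0.15],-0.32],
  [[0,0.0001,0],[0,0,0],-0.32],
  [[0,0,0],[0,0,0],-0.32],
  [[0,0,0],[0,0,0],-0.32],
  [[0,0,0],[0,0,0],-0.32],
])

```text
t: 9.02
ee_pos: [499.0, 273.1, 213.6]
orientation: [3.141, -0.007, -0.001]
ft_force: [-3.5, -3.7, 0.7]
width: 30.0
grasp_force: 2.0
```

Request:
servo_tool([
  [[0,0.0003,0],[0,0,-0.15],-0.32],
  [[0,0.0003,0],[0,0,-0.15],-0.32],
  [[0,0.0003,0],[0,0,-0.15],-0.32],
  [[0,0.0003,0],[0,0,-0.15],-0.32],
  [[0,0.0001,0],[0,0,0],-0.32],
  [[0,0,0],[0,0,0],-0.32],
  [[0,0,0],[0,0,0],-0.32],
  [[0,0,0],[0,0,0],-0.32],
])

```text
t: 9.68
ee_pos: [499.1, 274.6, 213.7]
orientation: [-3.142, 0.024, 0.0]
ft_force: [-2.8, -4.2, 0.3]
width: 29.6
grasp_force: 2.0
```

Request:
servo_tool([
  [[0,0.0003,0],[0,0,-0.15],-0.32],
  [[0,0.0003,0],[0,0,-0.15],-0.32],
  [[0,0.0003,0],[0,0,-0.15],-0.32],
  [[0,0.0003,0],[0,0,-0.15],-0.32],
  [[0,0.0001,0],[0,0,0],-0.32],
  [[0,0,0],[0,0,0],-0.32],
  [[0,0,0],[0,0,0],-0.32],
  [[0,0,0],[0,0,0],-0.32],
])

```text
t: 10.35
ee_pos: [499.2, 276.0, 213.7]
orientation: [-3.141, 0.04, -0.0]
ft_force: [-2.9, -4.0, 0.4]
width: 30.2
grasp_force: 2.0
```

Request:
servo_tool([
  [[0,0.0003,0],[0,0,-0.15],-0.32],
  [[0,0.0003,0],[0,0,-0.15],-0.32],
  [[0,0.0003,0],[0,0,-0.15],-0.32],
  [[0,0.0003,0],[0,0,-0.15],-0.32],
  [[0,0.0001,0],[0,0,0],-0.32],
  [[0,0,0],[0,0,0],-0.32],
  [[0,0,0],[0,0,0],-0.32],
  [[0,0,0],[0,0,0],-0.32],
])

```text
t: 11.02
ee_pos: [499.3, 277.3, 213.7]
orientation: [-3.141, 0.056, -0.001]
ft_force: [-0.8, -3.5, -0.2]
width: 29.9
grasp_force: 1.9
```

Request:
servo_tool([
  [[0,0.0003,0],[0,0,-0.15],-0.32],
  [[0,0.0003,0],[0,0,-0.15],-0.32],
  [[0,0.0003,0],[0,0,-0.15],-0.32],
  [[0,0.0003,0],[0,0,-0.15],-0.32],
  [[0,0.0001,0],[0,0,0],-0.32],
  [[0,0,0],[0,0,0],-0.32],
  [[0,0,0],[0,0,0],-0.32],
  [[0,0,0],[0,0,0],-0.32],
])

```text
t: 11.68
ee_pos: [499.4, 278.6, 213.7]
orientation: [-3.141, 0.073, -0.001]
ft_force: [1.5, -3.4, -1.9]
width: 29.9
grasp_force: 1.9
```

Request:
servo_tool([
  [[0,0.0003,0],[0,0,-0.15],-0.32],
  [[0,0.0003,0],[0,0,-0.15],-0.32],
  [[0,0.0003,0],[0,0,-0.15],-0.32],
  [[0,0.0003,0],[0,0,-0.15],-0.32],
  [[0,0.0001,0],[0,0,0],-0.32],
  [[0,0,0],[0,0,0],-0.32],
  [[0,0,0],[0,0,0],-0.32],
  [[0,0,0],[0,0,0],-0.32],
])

```text
t: 12.35
ee_pos: [499.3, 279.9, 213.7]
orientation: [-3.14, 0.089, -0.0]
ft_force: [2.4, -4.4, 0.1]
width: 30.0
grasp_force: 1.8
```

Request:
servo_tool([
  [[0.0001,0.0003,0],[0,0,-0.15],-0.32],
  [[0,0.0003,0],[0,0,-0.15],-0.32],
  [[0.0001,0.0003,0],[0,0,-0.15],-0.32],
  [[0,0.0003,0],[0,0,-0.15],-0.32],
  [[0.0001,0.0001,0],[0,0,0],-0.32],
  [[0,0,0],[0,0,0],-0.32],
  [[0,0,0],[0,0,0],-0.32],
  [[0,0,0],[0,0,0],-0.32],
])

```text
t: 13.02
ee_pos: [499.4, 281.1, 213.7]
orientation: [-3.14, 0.106, 0.0]
ft_force: [2.4, -3.8, -0.7]
width: 29.9
grasp_force: 1.9
```

Request:
servo_tool([
  [[0.0001,0.0003,0],[0,0,-0.15],-0.32],
  [[0,0.0003,0],[0,0,-0.15],-0.32],
  [[0.0001,0.0003,0],[0,0,-0.15],-0.32],
  [[0,0.0003,0],[0,0,-0.15],-0.32],
  [[0.0001,0.0001,0],[0,0,0],-0.32],
  [[0,0,0],[0,0,0],-0.32],
  [[0,0,0],[0,0,0],-0.32],
  [[0,0,0],[0,0,0],-0.32],
])

```text
t: 13.68
ee_pos: [499.7, 282.4, 213.6]
orientation: [3.139, -0.122, -0.0]
ft_force: [1.7, -4.3, -1.4]
width: 29.9
grasp_force: 1.9
```

Request:
servo_tool([
  [[0.0001,0.0003,0],[0,0,-0.15],-0.32],
  [[0,0.0003,0],[0,0,-0.15],-0.32],
  [[0.0001,0.0003,0],[0,0,-0.15],-0.32],
  [[0,0.0003,0],[0,0,-0.15],-0.32],
  [[0.0001,0.0001,0],[0,0,0],-0.32],
  [[0,0,0],[0,0,0],-0.32],
  [[0,0,0],[0,0,0],-0.32],
  [[0,0,0],[0,0,0],-0.32],
])

```text
t: 14.35
ee_pos: [499.9, 283.4, 213.6]
orientation: [3.138, -0.139, -0.001]
ft_force: [0.7, -4.8, -0.5]
width: 30.2
grasp_force: 2.6
```

Request:
servo_tool([
  [[0.0001,0.0003,0],[0,0,0],-0.32],
  [[0,0.0003,0],[0,0,0],-0.32],
  [[0,0.0002,0],[0,0,0],-0.32],
  [[0,0,0],[0,0,0],-0.32],
  [[0,0,0],[0,0,0],-0.32],
  [[0,0,0],[0,0,0],-0.32],
  [[0,0,0],[0,0,0],-0.32],
  [[0,0,0],[0,0,0],-0.32],
])

```text
t: 15.02
ee_pos: [499.8, 283.9, 213.5]
orientation: [3.137, -0.139, -0.001]
ft_force: [1.6, -6.0, -0.5]
width: 30.1
grasp_force: 3.1
```

The stop is reached: force rises while motion stalls, and the arm direction computes as straight out (twist about 0). Next: back off, lift, and go to the scraper.

Request:
servo_tool([
  [[0,-0.0045,0],[0,0,0],-0.32],
  [[0,-0.0045,0],[0,0,0],-0.32],
  [[0,0,0],[0,0,0],-0.32],
  [[0,0,0.02],[0,0,0],-0.32],
  [[0,0,0.02],[0,0,0],-0.32],
  [[0,0,0.02],[0,0,0],-0.32],
  [[0,0,0],[0,0,0],0],
  [[0,0,0],[0,0,0],0],
])

```text
t: 15.68
ee_pos: [500.7, 276.1, 274.7]
orientation: [-3.137, 0.139, -0.004]
ft_force: [0.5, -0.4, -0.4]
width: 39.7
grasp_force: 0.0
```

```bash
cat > look.py <<'E'
from h import *; from geo import *
import sys
im,P,c,Rw,f,d=grab("wrist",sys.argv[1]); o=sensors.get_obs(); print(o["ee_pos"],o["ft_force"],o["orientation"])
R=cv2.Rodrigues(np.array(o["orientation"],float))[0]; print("tool yaw",np.degrees(np.arctan2(R[1,1],R[0,1])),"tilt",R[:,2])
Z=P[...,2]; hsv=cv2.cvtColor(im,cv2.COLOR_BGR2HSV)
x,y,F,H=frame(644.9,202.2,83.4)
for lo,hi,smax in((222,240,90),(196,216,90)):
  m=(Z>lo)&(Z<hi)&(hsv[...,1]<smax)
  n,L,s,_=cv2.connectedComponentsWithStats(m.astype(np.uint8))
  for i in range(1,n):
    if s[i,4]>40:
        q=np.median(P[L==i],0); e=q[:2]-H; print(lo,s[i],q,np.hypot(*e),np.arctan2(-e@x,-e@y),cv2.minAreaRect(P[L==i][:,:2].astype(np.float32)))
E
python3 look.py w3.png
```

```text
[499.95335696 275.68847574 273.47829664] [-0.7058155   0.44878263  0.37149406] [-3.13787621e+00  1.38845501e-01 -2.64845634e-04]
tool yaw -95.06716694649134 tilt [ 1.97036699e-04  6.38015361e-04 -9.99999777e-01]
222 [281 221  16  19 235] [497.26863766 272.63954511 232.31238046] 110.7670733463732 1.5527791463328537 ((496.13037109375, 272.53314208984375), (11.325581550598145, 11.06714916229248), 35.16672897338867)
196 [266  27  49   8 325] [637.73675513 258.84980011 200.18554136] 30.376409905602276 -1.5856454228382442 ((638.0097045898438, 258.90875244140625), (35.09503936767578, 3.8915855884552), 83.82731628417969)
196 [ 278   63   25  162 1850] [571.01877615 266.22196023 204.64606802] 36.75025013886072 1.5736799668649506 ((554.33740234375, 265.8201599121094), (17.197406768798828, 119.09911346435547), 85.71492004394531)
```

Request:
servo_tool([
  [[0.0017,-0.0293,0],[0,0,6.1],0],
  [[0.0017,-0.0293,0],[0,0,6.1],0],
  [[0.0017,-0.0293,0],[0,0,6.1],0],
  [[0.0017,-0.0293,0],[0,0,6.1],0],
  [[0.0017,-0.0293,0],[0,0,6.1],0],
  [[0.0017,-0.0293,0],[0,0,6.1],0],
  [[0.0017,-0.0293,0],[0,0,6.1],0],
  [[0.0017,-0.0293,0],[0,0,6.1],0],
])

```text
t: 16.4
ee_pos: [512.8, 39.8, 272.2]
orientation: [-2.911, -1.178, 0.003]
ft_force: [0.6, -0.9, -0.8]
width: 43.8
grasp_force: 0.0
```

Request:
servo_tool([
  [[0.0017,-0.0293,0],[0,0,6.1],0],
  [[0.0017,-0.0293,0],[0,0,6.1],0],
  [[0.0017,-0.0293,0],[0,0,6.1],0],
  [[0.0017,-0.0293,0],[0,0,6.1],0],
  [[0.0017,-0.0293,0],[0,0,6.1],0],
  [[0.0017,-0.0293,0],[0,0,6.1],0],
  [[0.0017,-0.0293,0],[0,0,6.1],0],
  [[0.0017,-0.0293,0],[0,0,6.1],0],
])

```text
t: 17.07
ee_pos: [526.5, -194.3, 272.0]
orientation: [-2.164, -2.274, 0.001]
ft_force: [-0.0, -0.0, 0.0]
width: 44.1
grasp_force: 0.0
```

Request:
servo_tool([
  [[0,0,0],[0,0,0],0],
  [[0,0,0],[0,0,0],0],
  [[0,0,0],[0,0,0],0],
  [[0,0,0],[0,0,0],0],
  [[0,0,0],[0,0,0],0],
  [[0,0,0],[0,0,0],0],
  [[0,0,0],[0,0,0],0],
  [[0,0,0],[0,0,0],0],
])

```text
t: 17.73
ee_pos: [527.5, -192.8, 273.8]
orientation: [2.171, 2.27, 0.0]
ft_force: [-0.3, -0.3, 0.1]
width: 43.9
grasp_force: 0.0
```

```bash
python3 look.py w4.png
```

```text
[ 527.43122187 -192.91194064  273.80483562] [ 0.01778464  0.56588216 -0.18745036] [2.17107019e+00 2.27040794e+00 1.41198252e-04]
tool yaw 2.5625192042627067 tilt [ 2.12404552e-04 -7.87297678e-05 -9.99999974e-01]
222 [285 183   7  25 101] [ 527.22632481 -164.05539157  237.63934672] 433.44870624828854 0.07111209412965523 ((527.5440063476562, -167.22036743164062), (4.159361362457275, 17.108774185180664), 2.4887092113494873)
222 [201 216  19  19 254] [ 471.4002947  -193.21158018  232.22020779] 475.0227850887147 0.17542131333618768 ((470.7155456542969, -194.43043518066406), (11.072494506835938, 11.359325408935547), 78.63578033447266)
196 [384 194   9  40 203] [ 612.9642883  -188.33528169  200.13561512] 450.2610171604715 -0.12729866345123825 ((613.4609375, -188.8505859375), (3.6897244453430176, 33.80389404296875), 1.5158631801605225)
196 [297 204  67  26 867] [ 572.79319167 -189.73065903  205.5833846 ] 452.9560315508299 -0.03846454892657136 ((562.696533203125, -188.4186248779297), (17.43366813659668, 52.43083190917969), 84.87408447265625)
196 [210 208  59  14 490] [ 490.04990385 -192.34825402  204.22637851] 469.18278942767273 0.137857342829656 ((489.1060791015625, -193.33409118652344), (8.700033187866211, 47.21120834350586), 89.23645782470703)
```

View pics/w4.png

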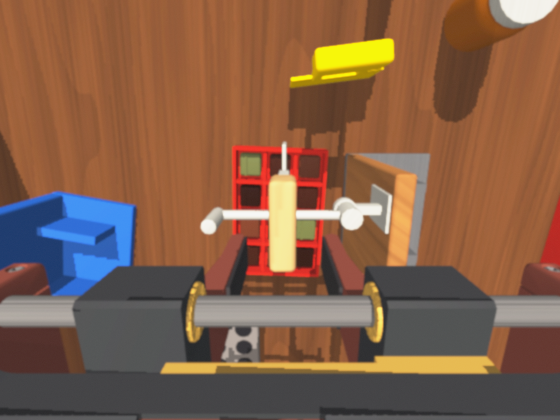

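The wrist view shows the grip at (283,225) midway between the fingers, with the stub at (210,222) and the knuckle at (348,212) clear of them. I'll descend and grasp.

Request:
servo_tool([
  [[0,0,-0.012],[0,0,0],0],
  [[0,0,-0.012],[0,0,0],0],
  [[0,0,-0.012],[0,0,0],0],
  [[0,0,-0.012],[0,0,0],0],
  [[0,0,-0.01],[0,0,0],0],
  [[0,0,-0.005],[0,0,0],0],
  [[0,0,0],[0,0,0],0],
  [[0,0,0],[0,0,0],-0.2],
])

```text
t: 18.45
ee_pos: [527.3, -193.3, 210.3]
orientation: [-2.171, -2.27, 0.0]
ft_force: [-0.2, -0.1, 0.3]
width: 40.1
grasp_force: 0.0
```

Request:
servo_tool([
  [[0,0,0],[0,0,0],-0.4],
  [[0,0,0],[0,0,0],-0.45],
  [[0,0,0],[0,0,0],-0.5],
  [[0,0,0],[0,0,0],-0.55],
  [[0,0,0],[0,0,0],-0.7],
  [[0,0,0],[0,0,0],-1],
  [[0,0,0],[0,0,0],-1],
  [[0,0,0],[0,0,0],-1],
])

```text
t: 19.12
ee_pos: [526.8, -193.4, 210.8]
orientation: [-2.171, -2.27, 0.001]
ft_force: [-5.2, -1.8, 4.2]
width: 20.0
grasp_force: 30.0
```

Request:
servo_tool([
  [[0,0,0.003],[0,0,0],-1],
  [[0,0,0.005],[0,0,0],-1],
  [[0,0,0.005],[0,0,0],-1],
  [[0,0,0.006],[0,0,0],-1],
  [[0,0,0.006],[0,0,0],-1],
  [[0,0,0.006],[0,0,0],-1],
  [[0,0,0.004],[0,0,0],-1],
  [[0,0,0],[0,0,0],-1],
])

```text
t: 19.78
ee_pos: [528.0, -193.5, 246.9]
orientation: [2.17, 2.269, 0.001]
ft_force: [-0.9, -0.6, -3.6]
width: 19.9
grasp_force: 30.0
```

```bash
python3 - <<'E'
from h import *
im,P,c,Rw,f,d=grab("scene","s2.png"); o=sensors.get_obs(); print(o["ee_pos"],o["ft_force"],o["width"])
cv2.imwrite("pics/s2c.png",cv2.resize(im[190:330,160:340],None,fx=4,fy=4))
E
```

```text
[ 527.68067821 -193.40425551  246.33067443] [ 0.25567541 -0.12073614 -4.3915681 ] 20.06412403167319
```

View pics/s2c.png

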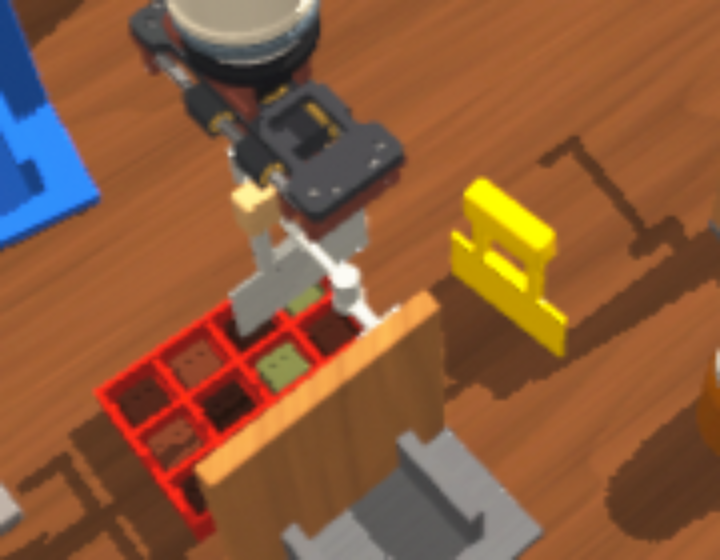

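The scene crop shows the scraper held level by the fingers at (255,200). The arm of hook_a passes through its opening, clear of the grip. Next I'll slide it out past the stub.

Request:
servo_tool([
  [[-0.008,-0.0003,0],[0,0,0],-1],
  [[-0.012,-0.0004,0],[0,0,0],-1],
  [[-0.012,-0.0004,0],[0,0,0],-1],
  [[-0.012,-0.0004,0],[0,0,0],-1],
  [[-0.013,-0.0004,0],[0,0,0],-1],
  [[-0.013,-0.0004,0],[0,0,0],-1],
  [[-0.013,-0.0004,0],[0,0,0],-1],
  [[-0.012,-0.0003,0],[0,0,0],-1],
])

```text
t: 20.5
ee_pos: [430.7, -196.3, 245.8]
orientation: [2.172, 2.27, -0.0]
ft_force: [-0.1, 0.4, -3.6]
width: 20.1
grasp_force: 30.0
```

Request:
servo_tool([
  [[0,0.006,0],[0,0,0],-1],
  [[0,0.014,0],[0,0,0],-1],
  [[0.001,0.022,0],[0,0,-0.4],-1],
  [[0.001,0.022,0],[0,0,-0.4],-1],
  [[0.001,0.022,0],[0,0,-0.4],-1],
  [[0.001,0.022,0],[0,0,-0.4],-1],
  [[0.001,0.022,0],[0,0,-0.4],-1],
  [[0.001,0.022,0],[0,0,-0.4],-1],
])

```text
t: 21.17
ee_pos: [438.3, -43.0, 245.9]
orientation: [2.219, 2.223, 0.001]
ft_force: [-1.0, 0.2, -4.3]
width: 19.8
grasp_force: 30.0
```

Request:
servo_tool([
  [[0.001,0.022,0],[0,0,-0.4],-1],
  [[0.001,0.022,0],[0,0,-0.4],-1],
  [[0.001,0.022,0],[0,0,-0.4],-1],
  [[0.001,0.022,0],[0,0,-0.4],-1],
  [[0.001,0.022,0],[0,0,-0.4],-1],
  [[0.001,0.022,0],[0,0,-0.4],-1],
  [[0.001,0.022,0],[0,0,-0.4],-1],
  [[0.001,0.022,0],[0,0,-0.4],-1],
])

```text
t: 21.83
ee_pos: [446.3, 133.1, 245.9]
orientation: [2.28, 2.161, 0.001]
ft_force: [1.0, 1.0, -4.2]
width: 20.1
grasp_force: 30.0
```

Request:
servo_tool([
  [[0.001,0.022,0],[0,0,-0.4],-1],
  [[0.001,0.022,0],[0,0,-0.4],-1],
  [[0.001,0.022,0],[0,0,-0.4],-1],
  [[0.001,0.022,0],[0,0,-0.4],-1],
  [[0.001,0.022,0],[0,0,-0.4],-1],
  [[0,0.022,0],[0,0,-0.4],-1],
  [[0,0.01,0],[0,0,-0.4],-1],
  [[0,0,0],[0,0,0],-1],
])

```text
t: 22.5
ee_pos: [451.3, 275.7, 245.7]
orientation: [-2.33, -2.107, -0.001]
ft_force: [-0.2, 0.6, -3.8]
width: 19.6
grasp_force: 30.0
```

```bash
python3 look.py w5.png; python3 look.py w6.png|head -2
```

```text
[451.06056264 274.3177685  245.54697325] [ 0.26415815 -0.73776783 -4.24357031] [ 2.33008991e+00  2.10707234e+00 -3.91194066e-04]
tool yaw -5.7546797403611905 tilt [-1.27994100e-04 -2.29773961e-04 -9.99999965e-01]
222 [344 226  21  22 335] [494.85552252 274.50880099 231.91690939] 113.36182872239297 1.5671258495952745 ((495.51959228515625, 273.0412902832031), (11.345331192016602, 11.579182624816895), 11.372101783752441)
196 [278 184  14   6  77] [453.64839903 306.32489901 205.92549482] 160.15172820757348 1.7367309063130083 ((453.31268310546875, 306.21575927734375), (0.7091599106788635, 9.441529273986816), 83.83067321777344)
196 [528 199  17  46 381] [637.75778104 259.55165137 199.47259873] 30.335109957883414 -1.6087371272080748 ((638.2054443359375, 258.3495178222656), (35.1070671081543, 5.287928581237793), 83.42375183105469)
196 [ 338  210  181   31 2308] [571.85522336 267.4360434  204.44487163] 36.086221488340655 1.6098280658081747 ((551.708251953125, 266.5809631347656), (17.577444076538086, 124.6041030883789), 85.30270385742188)
[450.94898023 273.43387032 245.45100631] [-0.60106035  0.13631936 -4.70231889] [ 2.33092530e+00  2.10603408e+00 -1.32380588e-03]
tool yaw -5.803218057131858 tilt [-5.17549719e-04 -6.84339140e-04 -9.99999632e-01]
```

View pics/w5.png

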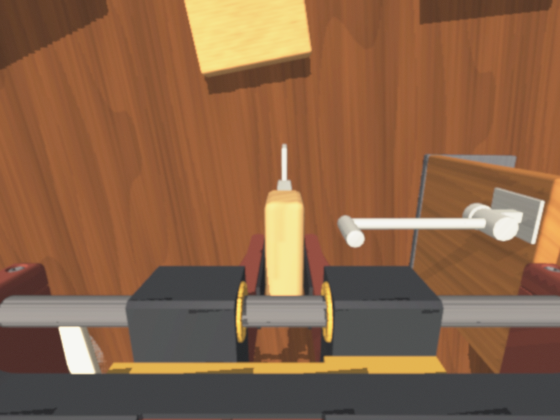

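The wrist view shows the held grip at (284,245) upright, the stub of hook_b straight ahead at (350,237), and its arm pointing to the knuckle at (490,222). I'll shift 3 mm and thread it on.

Request:
servo_tool([
  [[0,0.003,0],[0,0,0],-1],
  [[0.006,-0.0005,0],[0,0,0],-1],
  [[0.007,-0.0007,0],[0,0,0],-1],
  [[0.007,-0.0007,0],[0,0,0],-1],
  [[0.007,-0.0007,0],[0,0,0],-1],
  [[0.007,-0.0007,0],[0,0,0],-1],
  [[0.007,-0.0007,0],[0,0,0],-1],
  [[0.007,-0.0007,0],[0,0,0],-1],
])

```text
t: 23.27
ee_pos: [500.2, 271.8, 245.6]
orientation: [-2.332, -2.105, 0.0]
ft_force: [-0.1, 0.1, -3.8]
width: 19.9
grasp_force: 30.0
```

Request:
servo_tool([
  [[0.007,-0.0007,0],[0,0,0],-1],
  [[0.007,-0.0007,0],[0,0,0],-1],
  [[0.007,-0.0007,0],[0,0,0],-1],
  [[0.007,-0.0007,0],[0,0,0],-1],
  [[0.007,-0.0007,0],[0,0,0],-1],
  [[0.007,-0.0007,0],[0,0,0],-1],
  [[0.006,-0.0006,0],[0,0,0],-1],
  [[0,0,0],[0,0,0],-1],
])

```text
t: 23.93
ee_pos: [548.6, 267.1, 245.7]
orientation: [2.332, 2.104, 0.001]
ft_force: [-0.1, 0.4, -4.3]
width: 19.8
grasp_force: 30.0
```

```bash
python3 look.py w7.png
```

```text
[547.8681977  267.11427183 245.56471119] [-0.71608224  0.06764782 -4.00739446] [-2.33263566e+00 -2.10434513e+00  1.08628417e-05]
tool yaw -5.890744395062571 tilt [-2.07939689e-05  1.27256074e-05 -1.00000000e+00]
222 [195 228  22  22 334] [497.15586274 274.4011149  232.20256726] 111.06389385859619 1.5684673143686265 ((496.2909851074219, 273.2597961425781), (11.090128898620605, 11.465718269348145), 26.174030303955078)
196 [278 184  14   6  74] [551.06527395 297.78481872 206.38134165] 66.89247574117408 2.021964423320184 ((550.7645263671875, 297.64434814453125), (0.7727013826370239, 9.49024772644043), 82.79106140136719)
196 [401 201  11  45 268] [637.94227752 260.48103413 199.95769311] 30.461864970483997 -1.6396281774944284 ((638.4024047851562, 258.74560546875), (33.81949234008789, 4.119901657104492), 83.1036605834961)
196 [ 305  212   75   31 1160] [597.98973073 265.20047772 205.35371946] 10.081493189271937 1.7898964478074704 ((588.6007080078125, 265.9891662597656), (17.652315139770508, 51.48359680175781), 76.5698013305664)
196 [205 218  60  15 558] [512.67261334 272.63380712 204.19912835] 95.44682494889975 1.5683780850789766 ((511.76959228515625, 272.1080017089844), (8.420511245727539, 42.24668884277344), 80.68658447265625)
```

Request:
servo_tool([
  [[0,0,-0.004],[0,0,0],-1],
  [[0,0,-0.006],[0,0,0],-1],
  [[0,0,-0.006],[0,0,0],-1],
  [[0,0,-0.006],[0,0,0],-1],
  [[0,0,-0.005],[0,0,0],-1],
  [[0,0,-0.003],[0,0,0],-1],
  [[0,0,-0.0015],[0,0,0],-1],
  [[0,0,0],[0,0,0],-1],
])

```text
t: 24.65
ee_pos: [547.1, 267.2, 213.7]
orientation: [-2.332, -2.105, 0.001]
ft_force: [0.2, -1.0, -4.1]
width: 19.6
grasp_force: 30.0
```

Request:
servo_tool([
  [[0,0,-0.0005],[0,0,0],-1],
  [[0,0,-0.0005],[0,0,0],-1],
  [[0,0,-0.0005],[0,0,0],-1],
  [[0,0,0],[0,0,0],-1],
  [[0,0,0],[0,0,0],-1],
  [[0,0,0],[0,0,0],-1],
  [[0,0,0],[0,0,0],-1],
  [[0,0,0],[0,0,0],-1],
])

```text
t: 25.32
ee_pos: [547.4, 267.2, 212.7]
orientation: [2.332, 2.105, 0.0]
ft_force: [-0.3, -0.8, -3.8]
width: 20.3
grasp_force: 30.0
```

Request:
servo_tool([
  [[0,0,-0.0004],[0,0,0],-1],
  [[0,0,-0.0004],[0,0,0],-1],
  [[0,0,-0.0004],[0,0,0],-1],
  [[0,0,0],[0,0,0],-1],
  [[0,0,0],[0,0,0],-1],
  [[0,0,0],[0,0,0],-1],
  [[0,0,0],[0,0,0],-1],
  [[0,0,0],[0,0,0],-1],
])

```text
t: 25.98
ee_pos: [547.4, 267.2, 211.6]
orientation: [2.332, 2.105, 0.0]
ft_force: [-0.9, 0.9, -1.9]
width: 19.7
grasp_force: 30.0
```

Request:
servo_tool([
  [[0,0,-0.0003],[0,0,0],-1],
  [[0,0,-0.0002],[0,0,0],-1],
  [[0,0,0],[0,0,0],-1],
  [[0,0,0],[0,0,0],-1],
  [[0,0,0],[0,0,0],-1],
  [[0,0,0],[0,0,0],-1],
  [[0,0,0],[0,0,0],-1],
  [[0,0,0],[0,0,0],-1],
])

```text
t: 26.65
ee_pos: [547.4, 267.3, 211.1]
orientation: [2.332, 2.105, 0.0]
ft_force: [-1.6, 0.2, 1.8]
width: 19.6
grasp_force: 30.0
```

Request:
servo_tool([
  [[0,0,0],[0,0,0],-0.5],
  [[0,0,0],[0,0,0],-0.4],
  [[0,0,0],[0,0,0],-0.2],
  [[0,0,0],[0,0,0],0],
  [[0,0,0],[0,0,0],0],
  [[0,0,0],[0,0,0],0],
  [[0,0,0],[0,0,0],0],
  [[0,0,0],[0,0,0],0],
])

```text
t: 27.32
ee_pos: [547.4, 267.2, 211.0]
orientation: [2.332, 2.105, 0.0]
ft_force: [0.3, 0.2, -0.4]
width: 43.9
grasp_force: 0.0
```

Request:
servo_tool([
  [[0,0,0.004],[0,0,0],0],
  [[0,0,0.008],[0,0,0],0],
  [[0,0,0.01],[0,0,0],0],
  [[0,0,0.012],[0,0,0],0],
  [[0,0,0.014],[0,0,0],0],
  [[0,0,0.014],[0,0,0],0],
  [[0,0,0],[0,0,0],-0.32],
  [[0,0,0],[0,0,0],-0.32],
])

```text
t: 27.98
ee_pos: [548.0, 267.5, 274.6]
orientation: [2.331, 2.104, 0.004]
ft_force: [-0.2, -0.3, -0.3]
width: 34.2
grasp_force: 0.0
```

```bash
python3 look.py w8.png; python3 - <<'E'
from h import *
im,P,c,Rw,f,d=grab("scene"); w=cv2.imread("pics/w8.png")
cv2.imwrite("pics/c8.png",np.hstack([cv2.resize(im[140:290,300:450],(400,400)),cv2.resize(w,(400,300))[:,:].repeat(1,0) if 0 else cv2.copyMakeBorder(cv2.resize(w,(400,300)),0,100,0,0,cv2.BORDER_CONSTANT)]))
E
```

```text
[547.42290799 267.25069864 273.50417035] [0.48423205 0.61409483 0.25142447] [2.33187935e+00 2.10473296e+00 1.56397380e-03]
tool yaw -5.8617726805532895 tilt [ 9.56722139e-04  4.26175743e-04 -9.99999452e-01]
222 [208 216  18  19 248] [496.97611459 274.45661114 232.18673459] 111.24875404923739 1.5687810198589602 ((496.215087890625, 273.0730895996094), (11.453900337219238, 11.16533374786377), 81.90547943115234)
196 [388 193  10  40 201] [638.07102809 260.04953648 199.97933748] 30.61342539143496 -1.625742734241424 ((638.6392822265625, 258.91473388671875), (33.799339294433594, 4.112048625946045), 84.43769836425781)
196 [297 203  72  27 962] [596.54689538 265.13674927 205.05100047] 11.43600338089261 1.743220250541033 ((585.85205078125, 266.33489990234375), (17.651844024658203, 56.520450592041016), 77.70008087158203)
196 [216 208  54  14 450] [513.87336708 272.26506092 204.19608974] 94.21248579722 1.5659232326813073 ((512.85205078125, 271.9266357421875), (8.406579971313477, 43.39019775390625), 80.8071517944336)
```

View pics/c8.png

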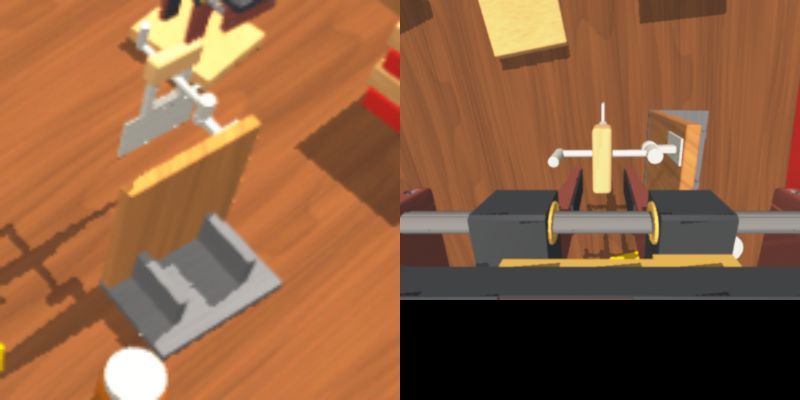

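The scene crop (left) shows the scraper hanging level on hook_b's arm with the fingers clear. The wrist view (right) shows the grip centred on the arm at (602,158). On to hook_a.

Request:
servo_tool([
  [[-0.0047,-0.0288,0],[0,0,-5.1],-0.32],
  [[-0.0047,-0.0288,0],[0,0,-5.1],-0.32],
  [[-0.0047,-0.0288,0],[0,0,-5.1],-0.32],
  [[-0.0047,-0.0288,0],[0,0,-5.1],-0.32],
  [[-0.0047,-0.0288,0],[0,0,-5.1],-0.32],
  [[-0.0047,-0.0288,0],[0,0,-5.1],-0.32],
  [[-0.0047,-0.0288,0],[0,0,-5.1],-0.32],
  [[-0.0047,-0.0288,0],[0,0,-5.1],-0.32],
])

```text
t: 28.75
ee_pos: [508.7, 35.5, 272.1]
orientation: [-2.922, -1.154, 0.002]
ft_force: [0.7, 0.0, -0.0]
width: 29.9
grasp_force: 0.0
```

Request:
servo_tool([
  [[-0.0047,-0.0288,0],[0,0,-5.1],-0.32],
  [[-0.0047,-0.0288,0],[0,0,-5.1],-0.32],
  [[-0.0047,-0.0288,0],[0,0,-5.1],-0.32],
  [[-0.0047,-0.0288,0],[0,0,-5.1],-0.32],
  [[-0.0047,-0.0288,0],[0,0,-5.1],-0.32],
  [[-0.0047,-0.0288,0],[0,0,-5.1],-0.32],
  [[-0.0047,-0.0288,0],[0,0,-5.1],-0.32],
  [[-0.0047,-0.0288,0],[0,0,-5.1],-0.32],
])

```text
t: 29.42
ee_pos: [471.2, -194.8, 272.2]
orientation: [-3.14, -0.063, 0.002]
ft_force: [0.8, -0.2, -0.0]
width: 30.0
grasp_force: 0.0
```

Request:
servo_tool([
  [[0,0,0],[0,0,0],-0.32],
  [[0,0,0],[0,0,0],-0.32],
  [[0,0,0],[0,0,0],-0.32],
  [[0,0,0],[0,0,0],-0.32],
  [[0,0,0],[0,0,0],-0.32],
  [[0,0,0],[0,0,0],-0.32],
  [[0,0,0],[0,0,0],-0.32],
  [[0,0,0],[0,0,0],-0.32],
])

```text
t: 30.08
ee_pos: [472.3, -193.1, 273.0]
orientation: [3.141, 0.071, 0.0]
ft_force: [-1.3, -0.0, -0.2]
width: 29.6
grasp_force: 0.0
```

```bash
python3 look.py w9.png; python3 - <<'E'
from geo import *
fa=frame(629.2,-243.3,92.6)
p0=None
for k in range(0,33):
    p=1.58-k*0.048; q=stub(fa,p,lead=-9); print(k,round(p,3),q.round(1),None if p0 is None else (q-p0).round(1)); p0=q
E
```

```text
[ 472.28290234 -193.22007293  273.06070814] [ 0.4842      0.44884903 -0.42360083] [3.14074797e+00 7.07865174e-02 2.11879880e-04]
tool yaw -87.41776040959519 tilt [ 1.35915597e-04 -4.40320809e-05 -9.99999990e-01]
222 [278 218  16  19 234] [ 471.64290552 -194.83439101  232.26556467] 476.50854164545683 0.17395767199553502 ((470.2969665527344, -194.8277130126953), (11.021622657775879, 11.546313285827637), 50.53291320800781)
196 [261  21  50   9 354] [ 612.77697271 -188.12448081  200.16761945] 450.0480018795794 -0.12688815216439486 ((613.0874633789062, -188.3738555908203), (4.113448143005371, 35.27173614501953), 2.230384111404419)
196 [ 274   59   26  161 1893] [ 545.72221385 -191.99642636  204.65026226] 458.07585739046664 0.020113085554090516 ((529.6008911132812, -190.81338500976562), (117.33638763427734, 17.720752716064453), 0.38926851749420166)
0 1.58 [ 473.1 -203.3] None
1 1.532 [ 473.9 -208.6] [ 0.7 -5.2]
2 1.484 [ 474.9 -213.8] [ 1.  -5.2]
3 1.436 [ 476.1 -218.9] [ 1.2 -5.1]
4 1.388 [ 477.6 -224. ] [ 1.5 -5.1]
5 1.34 [ 479.4 -229. ] [ 1.7 -5. ]
6 1.292 [ 481.3 -233.9] [ 2.  -4.9]
7 
[... 246 characters left out ...]
-4. ]
14 0.908 [ 505.1 -268.7] [ 3.7 -3.8]
15 0.86 [ 508.9 -272.4] [ 3.9 -3.6]
16 0.812 [ 512.9 -275.8] [ 4.  -3.4]
17 0.764 [ 517.1 -279.1] [ 4.2 -3.3]
18 0.716 [ 521.4 -282.1] [ 4.3 -3. ]
19 0.668 [ 525.9 -285. ] [ 4.5 -2.8]
20 0.62 [ 530.5 -287.6] [ 4.6 -2.6]
21 0.572 [ 535.2 -290. ] [ 4.7 -2.4]
22 0.524 [ 540.1 -292.1] [ 4.8 -2.2]
23 0.476 [ 545.  -294.1] [ 4.9 -1.9]
24 0.428 [ 550.  -295.8] [ 5.  -1.7]
25 0.38 [ 555.1 -297.2] [ 5.1 -1.4]
26 0.332 [ 560.3 -298.4] [ 5.2 -1.2]
27 0.284 [ 565.5 -299.4] [ 5.2 -1. ]
28 0.236 [ 570.7 -300.1] [ 5.3 -0.7]
29 0.188 [ 576.  -300.5] [ 5.3 -0.4]
30 0.14 [ 581.3 -300.7] [ 5.3 -0.2]
31 0.092 [ 586.6 -300.7] [5.3 0.1]
32 0.044 [ 591.9 -300.3] [5.3 0.3]
```

Request:
servo_tool([
  [[0,0,-0.012],[0,0,0],-0.32],
  [[0,0,-0.012],[0,0,0],-0.32],
  [[0,0,-0.012],[0,0,0],-0.32],
  [[0,0,-0.012],[0,0,0],-0.32],
  [[0,0,-0.008],[0,0,0],-0.32],
  [[0,0,-0.0035],[0,0,0],-0.32],
  [[0.0004,-0.005,0],[0,0,0],-0.32],
  [[0.0004,-0.005,0],[0,0,0],-0.32],
])

```text
t: 30.8
ee_pos: [473.2, -203.9, 213.8]
orientation: [3.141, 0.07, 0.0]
ft_force: [-2.1, 2.2, -0.2]
width: 30.2
grasp_force: 1.6
```

Request:
servo_tool([
  [[0.0007,-0.0052,0],[0,0,2.75],-0.32],
  [[0.001,-0.0052,0],[0,0,2.75],-0.32],
  [[0.0012,-0.0051,0],[0,0,2.75],-0.32],
  [[0.0015,-0.0051,0],[0,0,2.75],-0.32],
  [[0.0017,-0.005,0],[0,0,2.75],-0.32],
  [[0.002,-0.0049,0],[0,0,2.75],-0.32],
  [[0.0022,-0.0048,0],[0,0,2.75],-0.32],
  [[0.0024,-0.0047,0],[0,0,2.75],-0.32],
])

```text
t: 31.47
ee_pos: [486.1, -243.5, 214.0]
orientation: [-3.068, -0.67, -0.002]
ft_force: [1.4, 3.8, -0.8]
width: 29.7
grasp_force: 2.0
```

Request:
servo_tool([
  [[0.0027,-0.0046,0],[0,0,2.75],-0.32],
  [[0.0029,-0.0044,0],[0,0,2.75],-0.32],
  [[0.0031,-0.0043,0],[0,0,2.75],-0.32],
  [[0.0033,-0.0042,0],[0,0,2.75],-0.32],
  [[0.0035,-0.004,0],[0,0,2.75],-0.32],
  [[0.0037,-0.0038,0],[0,0,2.75],-0.32],
  [[0.0039,-0.0036,0],[0,0,2.75],-0.32],
  [[0.004,-0.0034,0],[0,0,2.75],-0.32],
])

```text
t: 32.13
ee_pos: [512.7, -275.5, 213.8]
orientation: [-2.883, -1.243, -0.001]
ft_force: [-1.8, 5.3, -1.3]
width: 30.1
grasp_force: 2.0
```

Request:
servo_tool([
  [[0.0042,-0.0033,0],[0,0,2.75],-0.32],
  [[0.0043,-0.003,0],[0,0,2.75],-0.32],
  [[0.0045,-0.0028,0],[0,0,2.75],-0.32],
  [[0.0046,-0.0026,0],[0,0,2.75],-0.32],
  [[0.0047,-0.0024,0],[0,0,2.75],-0.32],
  [[0.0048,-0.0022,0],[0,0,2.75],-0.32],
  [[0.0049,-0.0019,0],[0,0,2.75],-0.32],
  [[0.005,-0.0017,0],[0,0,2.75],-0.32],
])

```text
t: 32.8
ee_pos: [549.2, -295.3, 213.6]
orientation: [-2.592, -1.77, 0.0]
ft_force: [-2.2, 4.3, -1.0]
width: 30.0
grasp_force: 2.0
```

Request:
servo_tool([
  [[0.0051,-0.0014,0],[0,0,2.75],-0.32],
  [[0.0052,-0.0012,0],[0,0,2.75],-0.32],
  [[0.0052,-0.001,0],[0,0,2.75],-0.32],
  [[0.0053,-0.0007,0],[0,0,2.75],-0.32],
  [[0.0053,-0.0004,0],[0,0,2.75],-0.32],
  [[0.0053,-0.0002,0],[0,0,2.75],-0.32],
  [[0.004,0.0001,0],[0,0,2],-0.32],
  [[0,0,0],[0,0,0],-0.32],
])

```text
t: 33.47
ee_pos: [584.9, -300.4, 213.6]
orientation: [-2.276, -2.163, 0.0]
ft_force: [-3.2, 3.0, 0.3]
width: 29.5
grasp_force: 1.5
```

Request:
servo_tool([
  [[0.0008,0,0],[0,0,0.4],-0.32],
  [[0.0008,0,0],[0,0,0.4],-0.32],
  [[0.0008,0,0],[0,0,0.4],-0.32],
  [[0.0008,0,0],[0,0,0.4],-0.32],
  [[0.0008,0.0001,0],[0,0,0.4],-0.32],
  [[0.0008,0.0001,0],[0,0,0.4],-0.32],
  [[0,0,0],[0,0,0],-0.32],
  [[0,0,0],[0,0,0],-0.32],
])

```text
t: 34.13
ee_pos: [589.8, -300.4, 213.5]
orientation: [-2.232, -2.21, 0.0]
ft_force: [-4.1, 3.3, -0.2]
width: 30.2
grasp_force: 1.9
```

Request:
servo_tool([
  [[0.0003,0,0],[0,0,0.15],-0.32],
  [[0.0003,0,0],[0,0,0.15],-0.32],
  [[0.0003,0,0],[0,0,0.15],-0.32],
  [[0.0003,0,0],[0,0,0.15],-0.32],
  [[0.0001,0.0001,0],[0,0,0],-0.32],
  [[0,0,0],[0,0,0],-0.32],
  [[0,0,0],[0,0,0],-0.32],
  [[0,0,0],[0,0,0],-0.32],
])

```text
t: 34.8
ee_pos: [591.2, -300.3, 213.5]
orientation: [-2.221, -2.222, 0.0]
ft_force: [-4.1, 2.8, -0.3]
width: 30.0
grasp_force: 1.9
```

Request:
servo_tool([
  [[0.0003,0,0],[0,0,0.15],-0.32],
  [[0.0003,0,0],[0,0,0.15],-0.32],
  [[0.0003,0,0],[0,0,0.15],-0.32],
  [[0.0003,0,0],[0,0,0.15],-0.32],
  [[0.0001,0.0001,0],[0,0,0],-0.32],
  [[0,0,0],[0,0,0],-0.32],
  [[0,0,0],[0,0,0],-0.32],
  [[0,0,0],[0,0,0],-0.32],
])

```text
t: 35.47
ee_pos: [592.6, -300.2, 213.5]
orientation: [2.209, 2.234, 0.0]
ft_force: [-4.0, 3.3, 0.6]
width: 30.0
grasp_force: 1.9
```

Request:
servo_tool([
  [[0.0003,0,0],[0,0,0.15],-0.32],
  [[0.0003,0,0],[0,0,0.15],-0.32],
  [[0.0003,0,0],[0,0,0.15],-0.32],
  [[0.0003,0,0],[0,0,0.15],-0.32],
  [[0,0.0001,0],[0,0,0],-0.32],
  [[0,0,0],[0,0,0],-0.32],
  [[0,0,0],[0,0,0],-0.32],
  [[0,0,0],[0,0,0],-0.32],
])

```text
t: 36.13
ee_pos: [593.8, -300.1, 213.5]
orientation: [2.197, 2.245, 0.0]
ft_force: [-4.4, 3.6, 0.2]
width: 30.2
grasp_force: 1.9
```

Request:
servo_tool([
  [[0.0003,0,0],[0,0,0.15],-0.32],
  [[0.0003,0,0],[0,0,0.15],-0.32],
  [[0.0003,0,0],[0,0,0.15],-0.32],
  [[0.0003,0,0],[0,0,0.15],-0.32],
  [[0,0.0001,0],[0,0,0],-0.32],
  [[0,0,0],[0,0,0],-0.32],
  [[0,0,0],[0,0,0],-0.32],
  [[0,0,0],[0,0,0],-0.32],
])

```text
t: 36.8
ee_pos: [594.9, -300.0, 213.5]
orientation: [2.186, 2.257, -0.0]
ft_force: [-4.4, 3.1, 0.3]
width: 29.8
grasp_force: 1.9
```

Request:
servo_tool([
  [[0.0003,0,0],[0,0,0.15],-0.32],
  [[0.0003,0,0],[0,0,0.15],-0.32],
  [[0.0003,0,0],[0,0,0.15],-0.32],
  [[0.0003,0,0],[0,0,0.15],-0.32],
  [[0,0.0001,0],[0,0,0],-0.32],
  [[0,0,0],[0,0,0],-0.32],
  [[0,0,0],[0,0,0],-0.32],
  [[0,0,0],[0,0,0],-0.32],
])

```text
t: 37.47
ee_pos: [596.2, -299.9, 213.5]
orientation: [2.174, 2.268, -0.0]
ft_force: [-4.5, 3.2, 0.4]
width: 29.7
grasp_force: 1.9
```

Request:
servo_tool([
  [[0.0003,0,0],[0,0,0],-0.32],
  [[0.0003,0,0],[0,0,0],-0.32],
  [[0.0003,0,0],[0,0,0],-0.32],
  [[0.0003,0,0],[0,0,0],-0.32],
  [[0,0.0001,0],[0,0,0],-0.32],
  [[0,0,0],[0,0,0],-0.32],
  [[0,0,0],[0,0,0],-0.32],
  [[0,0,0],[0,0,0],-0.32],
])

```text
t: 38.13
ee_pos: [597.0, -299.9, 213.4]
orientation: [-2.173, -2.268, 0.001]
ft_force: [-4.6, 2.0, 1.7]
width: 30.0
grasp_force: 2.6
```

Pad force is rising and the motion is falling short, so this looks like the stop. One more small step to confirm.

Request:
servo_tool([
  [[0.0003,0,0],[0,0,0],-0.32],
  [[0.0003,0,0],[0,0,0],-0.32],
  [[0.0002,0,0],[0,0,0],-0.32],
  [[0,0,0],[0,0,0],-0.32],
  [[0,0,0],[0,0,0],-0.32],
  [[0,0,0],[0,0,0],-0.32],
  [[0,0,0],[0,0,0],-0.32],
  [[0,0,0],[0,0,0],-0.32],
])

```text
t: 38.8
ee_pos: [597.5, -299.9, 213.3]
orientation: [-2.173, -2.267, 0.002]
ft_force: [-6.7, 2.4, -0.1]
width: 29.8
grasp_force: 3.1
```

Request:
servo_tool([
  [[-0.0045,0,0],[0,0,0],-0.32],
  [[-0.0045,0,0],[0,0,0],-0.32],
  [[0,0,0],[0,0,0],-0.32],
  [[0,0,0.02],[0,0,0],-0.32],
  [[0,0,0.02],[0,0,0],-0.32],
  [[0,0,0.02],[0,0,0],-0.32],
  [[0,0,0.01],[0,0,0],-0.32],
  [[0,0,0],[0,0,0],-0.32],
])

```text
t: 39.47
ee_pos: [590.8, -300.7, 286.7]
orientation: [2.17, 2.264, 0.003]
ft_force: [-0.0, -1.3, 0.7]
width: 29.8
grasp_force: 0.0
```

Request:
servo_tool([
  [[-0.02,0,0],[0,0,0],-0.32],
  [[-0.02,0,0.01],[0,0,0],-0.32],
  [[-0.02,0,0.01],[0,0,0],-0.32],
  [[-0.02,0,0],[0,0,0],-0.32],
  [[0,0,0],[0,0,0],-0.32],
  [[0,0,0],[0,0,0],-0.32],
  [[0,0,0],[0,0,0],-0.32],
  [[0,0,0],[0,0,0],-0.32],
])

```text
t: 40.13
ee_pos: [509.9, -299.8, 302.8]
orientation: [-2.173, -2.268, -0.0]
ft_force: [-0.4, -0.3, -1.4]
width: 29.7
grasp_force: 0.0
```

```bash
python3 - <<'E'
from h import *
grab("scene","end.png"); o=sensors.get_obs(); print(o["ee_pos"],o["ft_force"])
E
```

```text
[ 509.92224664 -299.70420922  302.82612172] [ 0.05012095 -0.16483791  0.54888177]
```

View pics/end.png

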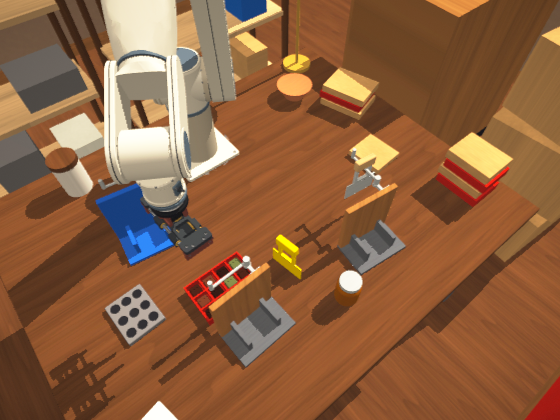

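The final view shows hook_a folded flat along board_a, from (210,288) to (247,263). The scraper hangs on hook_b at (363,175), the bystanders are where they were, and the gripper is clear.

```bash
python3 -c "
from workcell import close_job
print(close_job())"
```

```text
the job is handed in; nothing more can be done
None
```

Job handed in: hook_b is swung out to its stop with the scraper hanging on it, and hook_a is folded flat to its stop. The last picture shows the bystanders still in place; the judging result was not shown.

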